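Unpin the tube carrier from the shaker and set it in the tray

TASK

The tube carrier on the shaker is held by a sprung index plunger. Pull the plunger's black T-bar up and twist it until it stays up by itself, then slide the carrier out from under the bridge, lift it off and set it down gently, upright and flat, lengthwise inside the steel tray. Leave the plunger latched open, and leave the small bottle and the marker pen where they are.

Things in the scene. Friction and masses are not known exactly. Their poses are not given: they have to be found in the camera images.
- shaker: White box-shaped laboratory shaker, fixed; aluminium platform on top 80 mm above the bench. Origin on the bench under the parked carrier's handle; x runs along the carrier from handle to plunger, z up. Body x = -100..150, y = -100..100 mm. Two steel guide rails on the platform, 9 mm high, x = -60..50 mm, inner faces y = +-34 mm, flank the carrier.
- bridge (a point): Steel bridge on the shaker over the carrier's tongue, axes as the shaker's. The point is at its top centre, on the plunger's axis: shaker x = 110, y = 0, 102 mm above the bench. It is 32 mm in x, 64 mm in y, underside 94 mm above the bench. The carrier leaves by sliding along the shaker's -x: after 40 mm or more its tongue is clear and it lifts straight up.
- bar_grip (a point): Grip point of the plunger's black T-bar, on its axis: 136 mm above the bench at rest, 10 mm below the bar's top. Bar 34 mm long (point x, at rest the shaker's x), 10 mm thick (point y: fingers close along it), 30 mm high. Below it a steel collar, 26 mm square, top 114 mm above the bench, has a slot along the shaker's x holding the bar's tenon.
- plunger_lift (a joint): How far the plunger is pulled up, m: 0 home (pin 7 mm deep in the hole of the carrier's tongue), stop at 0.016. Spring 6 N at home, 11 N at the stop. The bar turns only when lifted over 0.010; turned and let go, its tenon rests on the collar and it stays up at about 0.010, pin clear of the carrier. Let go unturned, it springs home.
- plunger_turn (a joint): Turn of the T-bar about the vertical, rad, anticlockwise from above positive: 0 in line with the slot, stops at -1.3 and +1.3. Either way will do; it rests securely from about 0.7 rad on, best near a stop. Turns easily.
- carrier_grip (a point): Centre of the grip atop the upright grey handle of the loose white tube carrier (0.25 to 0.45 kg, eight fixed capped tubes). Grip 40 mm in x, 12 mm in y (fingers close along y), 30 mm high. The point is 104 mm above the flat underside (parked 80 mm above the bench); caps reach 72 mm. Rack x = -60..50, y = -32..32 mm about it; at the bottom a tongue 30 mm wide, 8 mm thick goes on to x = 125 mm.
- tray: Fixed low steel tray, 250 mm in x, 130 mm in y, 16 mm high, walls and floor 5 mm thick: inside 240 x 120 mm. Origin on the bench under its centre. The carrier goes in lengthwise along x, either way round; with the carrier centred, its handle is 32.5 mm from the tray's centre, on the side away from the tongue.
- reagent_bottle: Bystander: small amber bottle, 40 mm diameter, 75 mm high, loose. Origin under its centre. Leave alone.
- marker: Bystander: marker pen lying along its x, 135 mm long, 15 mm thick, loose. Leave alone.

How it is judged:
By the outcome, as a careful person would: the job done as asked, in the order asked, and still so for the second after the job is handed in, with the robot touching nothing.
It also fails if it takes over 56 s, if anything falls off the work surface, if the arm or the gripper's body presses on something with over 40 N, if the wrist force passes 120 N, or if a joint passes its speed limit or range.

ROBOT

A 7-joint arm with a two-finger parallel gripper is mounted at the origin on the work surface. World frame = base frame: x ahead of the robot, y to its left, z up, the work surface at z = 0. Lengths are in mm, angles in rad, forces in N, time in s.
With the tool pointing down it reaches from about 400 to 875 mm from the base axis. Payload 4.4 kg.
Tool frame: the origin (TCP) lies at the very end of the fingers, on their centre line; the grasp point (between the pads) lies 19 mm behind it; z points along the fingers, y is the line along which they close (so a half turn about z gives the same grasp; the last joint's range is limited). The gripper opens to 85 mm and grips with 20 to 120 N. Pads are 22 mm wide; open, the fingers measure 114 mm over their backs; the gripper's body (76 mm by 85 mm) begins 54 mm behind the grasp point. The pads swing forward as they close: fully open they stand 13 mm farther back than shut.
Start: joints at [1.166, 0.628, 0.038, 1.517, -0.027, 0.996, -0.02], TCP at [216.059, -613.055, 231.313] pointing down, gripper open.
Joint ranges: [-3.06, 3.06], [-0.37, 2.12], [-1.25, 1.32], [0.18, 2.47], [-1.1, 4.24], [0.23, 1.98], [-2.94, 2.94]. Speed limits (rad/s): [2.57, 2.57, 3.14, 3.14, 3.14, 3.14, 3.14].

INTERFACE

Orientations are given as [roll, pitch, yaw] about the fixed x, y, z axes, in that order (R = Rz(yaw) Ry(pitch) Rx(roll)).
In Python, from cell import ctrl gives the robot as it stands.
- The arm moves only by the tool step_arm, never from a script. Its argument "series" is a list that holds one entry, the list of rows, each a list of 7 numbers: the turn, a rotation vector about the tool's x, y, z as a fraction of full scale, then the shift along the tool's x, y, z as a fraction of full scale, then the closure, from 0 (fully open) to 1 (shut). In form: [[[ax, ay, az, tx, ty, tz, gripper], ...]]. A call has 1 to 12 rows; each row shifts and turns the commanded pose from where the row before left it, along the tool's axes as they then stand; what a row does not reach is not made up. Full scale, the value 1, is 150 mm for a shift and 45 degrees for a turn. A row lasts 1/10 s, in which the tool goes at most 50 mm and 8.59 degrees, less where a joint would pass 70% of its speed; a pose out of reach is approached as far as the arm can. A call with a number of a shift or a turn outside -1 to 1 is refused whole. A call with a gripper value outside its range is refused whole. The fingers move at their own pace and stop on an object; the grip force is fixed at half the most. Time passes only in rows, so rows that do not move let the fingers close. It gives the time, the measured TCP pose, the force, the opening and the grip force at its end, in the units of the state.
- ctrl.read_state(): the state, without advancing time (a new reading comes with each control period).
- ctrl.get_image(name): name is "scene" or "top" or "wrist"; returns a dict with "img" (400x640x3 uint8, red, green, blue), "fx", "fy", "cx", "cy" (pixels), "dist" ([k1, k2, p1, p2, k3] as OpenCV has them; the pictures are not rectified), "R" (3x3) and "t" (3): a world point X has camera coordinates R X + t. Camera axes: x right, y down, z forward; pixel columns grow to the right and rows downward; lengths in mm; the calibration is good to about 2 mm. A picture is of the moment at which its call begins. There is no depth.
- ctrl.finish_job(): hands the job in; it is judged then, once.
Trained networks look in a picture, given as the dict that the camera call returned (one of the last four; its "shot" number tells which), for a name from the list of things; names that differ only in an ending like _2 or _b are one class to them, and where a whole thing is asked for, a point or a joint stands for the part that bears it (a point fixed in the world has none). Each returns a list of dicts, best first, with "score" (0 to 1); they miss things now and then, are a little off and sometimes report something else, mostly with a low value. They report only what shows in the picture. A call takes as long as a camera call.
- ctrl.recognise(picture, thing): "centre" ([column, row] in pixels, amid what is visible of it).
The state is a dict: "clock": time; "qpos": joint angles; "qd": joint speeds; "tau": joint torques, N m; "eef_pos": TCP position; "tool_rot": TCP orientation; "force": force on the tool from outside, world axes, zero at the start; "torque": the same for the moment, N m; "width": finger opening in mm; "gripper_force": force on a finger pad.
Only numpy, scipy, OpenCV 4.12 (cv2) and the standard library are available. Lean on these libraries where they do the work, as an engineer would, in place of code of your own. Each camera call takes 0.05 s, during which the arm holds its last target. There are 200 camera calls.

## Working session

There is one attempt and no reset: what is moved stays moved. The work goes in short steps, Python scripts to look and compute and a tool call to move; the robot and the scene stay as the last step left them, time stands still between calls to the robot, and variables do not carry over. Pictures are saved under pics/ and viewed, at most 10 in all, crops included, and the job is handed in when it is done.

Besides the shell and the picture viewer there is one more tool, called after "Emit:" as name(argument=value, ...) on one line, values as JSON. step_arm: Moves the arm, as the interface text tells. Shift numbers are shares of 150 mm and turn numbers shares of 45 degrees, none past 1 either way. Its arguments: {"type":"object","properties":{"series":{"type":"array","items":{"type":"array","items":{"type":"array","items":{"type":"number","minimum":-1,"maximum":1}}}}},"required":["series"]}

```bash
mkdir -p pics; ls; cat > h.py <<'E'
import numpy as np, cv2
from cell import ctrl
def K(p): return np.array([[p['fx'],0,p['cx']],[0,p['fy'],p['cy']],[0,0,1.]])
def ray(p,uv):
    n=cv2.undistortPoints(np.array([[uv]],float),K(p),np.array(p['dist'],float))[0,0]
    R=np.array(p['R']);t=np.array(p['t']); return -R.T@t, R.T@np.array([n[0],n[1],1])
def atz(p,uv,z):
    o,d=ray(p,uv); return o+d*(z-o[2])/d[2]
def proj(p,X):
    R=np.array(p['R']); r,_=cv2.Rodrigues(R)
    return cv2.projectPoints(np.array(X,float).reshape(-1,3),r,np.array(p['t'],float),K(p),np.array(p['dist'],float))[0][:,0]
def tri(rs):
    A=np.zeros((3,3));b=np.zeros(3)
    for o,d in rs:
        d=d/np.linalg.norm(d);M=np.eye(3)-np.outer(d,d);A+=M;b+=M@o
    return np.linalg.solve(A,b)
def save(p,n): cv2.imwrite('pics/'+n,p['img'][:,:,::-1])
E
python3 - <<'E'
from h import *
s=ctrl.read_state();print(s)
P={n:ctrl.get_image(n) for n in('top','scene')}
for n,p in P.items(): save(p,n+'0.png')
for th in ['shaker','bridge','bar_grip','carrier_grip','tray','reagent_bottle','marker']:
    for n,p in P.items():
        print(th,n,[(np.round(r['centre']).tolist(),round(r['score'],2),np.round(atz(p,r['centre'],{'bar_grip':136,'bridge':102,'carrier_grip':184}.get(th,10))).tolist()) for r in ctrl.recognise(p,th)[:2]])
E
```

```text
pics
{'clock': 0.0, 'qpos': array([ 1.16619508,  0.62937055,  0.03842574,  1.5183655 , -0.02700878,
        0.99624135, -0.01997192]), 'qd': array([-0.00097291, -0.00014288,  0.00046372,  0.00064963, -0.00088578,
       -0.00091012,  0.00209751]), 'tau': array([-1.01507270e-03, -5.63398147e+01,  1.22641660e+00, -1.93448085e+01,
        1.12274659e-02,  1.05010509e-02, -8.46321413e-08]), 'eef_pos': array([ 215.86911417, -612.46381491,  230.37372843]), 'tool_rot': array([-3.13972534e+00,  8.59476683e-06,  3.38837731e-01]), 'force': array([-0.10192632, -0.06732336, -0.45852665]), 'torque': array([-0.00031401,  0.0010709 ,  0.00206754]), 'gripper_force': 0.0, 'width': 85.00756763160996}
shaker top [([423.0, 194.0], 0.57, [533.0, -215.0, 10.0])]
shaker scene [([232.0, 186.0], 0.88, [524.0, -226.0, 10.0]), ([199.0, 177.0], 0.46, [551.0, -305.0, 10.0])]
bridge top []
bridge scene [([231.0, 187.0], 0.89, [565.0, -168.0, 102.0]), ([423.0, 304.0], 0.17, [553.0, 246.0, 102.0])]
bar_grip top [([438.0, 153.0], 0.57, [596.0, -214.0, 136.0])]
bar_grip scene [([200.0, 178.0], 0.76, [598.0, -210.0, 136.0])]
carrier_grip top [([441.0, 208.0], 0.64, [497.0, -203.0, 184.0])]
carrier_grip scene [([233.0, 145.0], 0.64, [526.0, -178.0, 184.0])]
tray top [([188.0, 206.0], 0.83, [511.0, 259.0, 10.0])]
tray scene [([424.0, 305.0], 0.74, [516.0, 250.0, 10.0])]
reagent_bottle top [([316.0, 171.0], 0.92, [581.0, 2.0, 10.0]), ([422.0, 196.0], 0.7, [529.0, -215.0, 10.0])]
reagent_bottle scene [([297.0, 254.0], 0.7, [570.0, -7.0, 10.0])]
marker top [([311.0, 242.0], 0.63, [437.0, 12.0, 10.0])]
marker scene [([343.0, 209.0], 0.78, [431.0, 7.0, 10.0])]
```

View pics/top0.png

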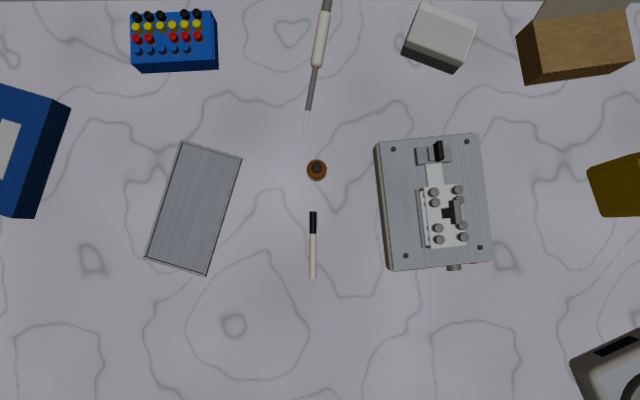

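View pics/scene0.png

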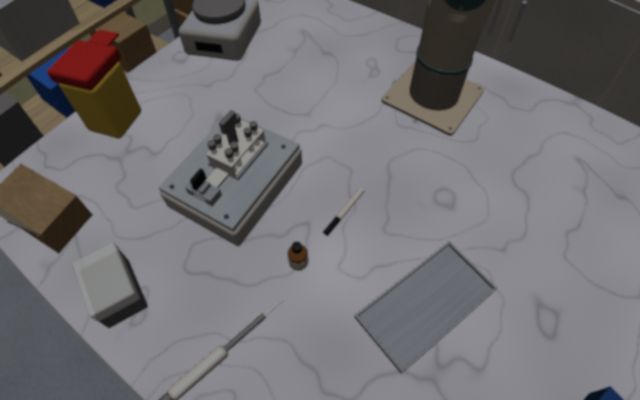

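The top picture shows the shaker at about (433,200) with its T-bar at (438,151) and handle at (458,210). The tray is at (193,208), rotated by about 15°, and the bottle (316,170) and marker (312,245) lie between them. The scene view agrees.

```bash
python3 - <<'E'
from h import *
p=ctrl.get_image('top');q=ctrl.get_image('scene');w=ctrl.get_image('wrist')
print('cam',ray(p,(320,200))[0],ray(q,(320,200))[0],ray(w,(320,200)))
for nm,c,z in(('sh',[(378,144),(476,133),(491,261),(389,270)],80),('tray',[(182,141),(242,157),(207,275),(145,258)],16)):
    X=np.array([atz(p,u,z)[:2] for u in c]);print(nm,X.round().tolist(),X.mean(0))
    for i in range(4):
        d=X[(i+1)%4]-X[i];print(np.hypot(*d).round(),np.degrees(np.arctan2(d[1],d[0])).round(1))
big=np.hstack([cv2.resize(p['img'][110:290,350:510],None,fx=3,fy=3,interpolation=2)[:540]])
cv2.imwrite('pics/crop.png',big[:,:,::-1])
E
```

```text
cam [ 4.66864688e+02 -2.85033705e-01  9.12344447e+02] [834.10156638 246.67027152 770.62254545] (array([ 289.70776609, -585.96537783,  374.1062932 ]), array([-0.29136094, -0.0920291 , -0.95223201]))
sh [[623.0, -116.0], [644.0, -303.0], [402.0, -325.0], [387.0, -133.0]] [ 514.05935407 -219.27788747]
188.0 -83.6
242.0 -174.8
192.0 94.4
236.0 4.2
tray [[643.0, 271.0], [609.0, 150.0], [374.0, 218.0], [408.0, 342.0]] [508.54368422 245.0505968 ]
126.0 -105.3
245.0 163.8
128.0 74.5
245.0 -16.8
```

View pics/crop.png

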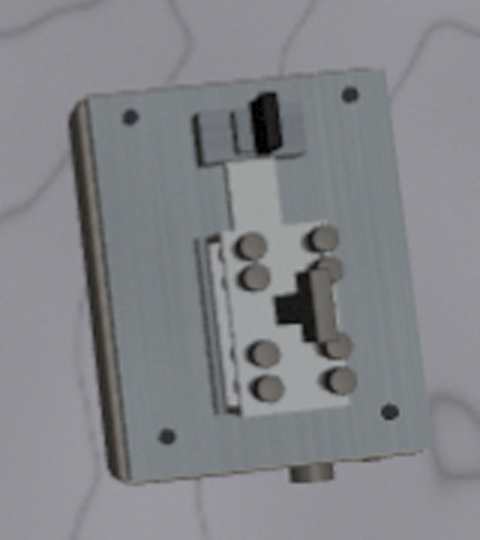

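Emit:
step_arm(series=[[[0,0,0.16,0,0,0,0],[0,0,0.16,0,0,0,0],[0,0,0,0.278,-0.243,-0.02,0],[0,0,0,0.278,-0.243,-0.02,0],[0,0,0,0.278,-0.243,-0.02,0],[0,0,0,0.278,-0.243,-0.02,0],[0,0,0,0.278,-0.243,-0.02,0],[0,0,0,0.278,-0.243,-0.02,0],[0,0,0,0.278,-0.243,-0.02,0],[0,0,0,0.278,-0.243,-0.02,0],[0,0,0,0.278,-0.243,-0.02,0],[0,0,0,0.278,-0.243,-0.02,0]]])

```text
clock: 2.15
eef_pos: [563.1, -251.3, 258.7]
tool_rot: [3.141, -0.0, 0.087]
force: [0.3, -0.4, 0.6]
width: 85.1
gripper_force: 0.0
```

```bash
python3 - <<'E'
from h import *
s=ctrl.read_state();print(s['clock'],s['eef_pos'],s['tool_rot'])
p=ctrl.get_image('wrist');save(p,'w1.png')
for th in ['bar_grip','carrier_grip','bridge']:
    print(th,[(np.round(r['centre']).tolist(),round(r['score'],2)) for r in ctrl.recognise(p,th)[:2]])
# predicted model points
c=np.array([514,-219]);a=np.radians(5.05);u=np.array([np.cos(a),np.sin(a)]);v=np.array([-u[1],u[0]])
S=lambda x,y,z:np.r_[c+(x-25)*u+y*v,z]
print(proj(p,[S(127,0,146),S(93,0,146),S(126,-32,102),S(126,32,102),S(94,-32,102),S(94,32,102),S(20,0,199),S(-20,0,199)]).round())
E
```

```text
2.15 [ 563.10279195 -251.27401343  258.73861644] [ 3.14125703e+00 -4.45375694e-04  8.74570601e-02]
bar_grip [([283.0, 150.0], 0.83)]
carrier_grip [([286.0, 243.0], 0.98)]
bridge [([304.0, 173.0], 0.82)]
[[280. 132.]
 [282. 172.]
 [319. 129.]
 [253. 129.]
 [319. 161.]
 [256. 162.]
 [277. 279.]
 [279. 322.]]
```

View pics/w1.png

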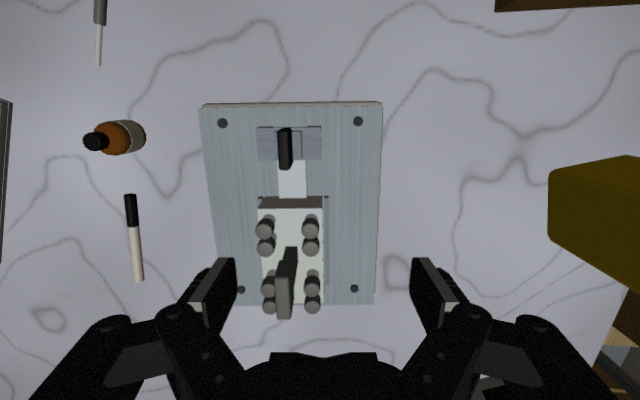

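The wrist view shows the bar at (284,148), the bridge at x 257–322, the handle's top at (283,297), and the fingers clear. The bar lies about 3 mm further to -y and 2 mm further to +x than predicted. I'll move above the bar for a closer look.

Emit:
step_arm(series=[[[0,0,0,0.09,-0.075,0.12,0],[0,0,0,0.09,-0.075,0.12,0],[0,0,0,0.09,-0.075,0.12,0],[0,0,0,0,0,0,0]]])

```text
clock: 2.75
eef_pos: [599.2, -212.0, 200.7]
tool_rot: [-3.137, 0.004, 0.091]
force: [1.0, -0.0, -0.7]
width: 85.2
gripper_force: 0.0
```

```bash
python3 - <<'E'
from h import *
s=ctrl.read_state();print(s['clock'],s['eef_pos'],s['tool_rot'])
p=ctrl.get_image('wrist');cv2.imwrite('pics/w2.png',cv2.resize(p['img'][100:400,120:520],None,fx=2,fy=2)[:,:,::-1])
e=s['eef_pos']
print([(np.round(r['centre']).tolist(),round(r['score'],2),atz(p,r['centre'],136)) for r in ctrl.recognise(p,'bar_grip')[:2]])
c=np.array([514,-219]);a=np.radians(5.05);u=np.array([np.cos(a),np.sin(a)]);v=np.array([-u[1],u[0]])
S=lambda x,y,z:np.r_[c+(x-25)*u+y*v,z]
for X in [[S(127,5,146),S(127,-5,146),S(93,-5,146),S(93,5,146)],[S(126,-32,102),S(126,32,102),S(94,-32,102),S(94,32,102)]]:
    print(((proj(p,X)-[120,100])*2).round().tolist())
E
```

```text
2.75 [ 599.17102294 -211.98084651  200.70141384] [-3.13723407  0.00428445  0.09123298]
[([326.0, 214.0], 0.56, array([ 599.68587274, -212.88714417,  136.        ]))]
[[393.0, 195.0], [423.0, 195.0], [421.0, 285.0], [394.0, 284.0]]
[[485.0, 165.0], [331.0, 165.0], [482.0, 237.0], [334.0, 237.0]]
```

View pics/w2.png

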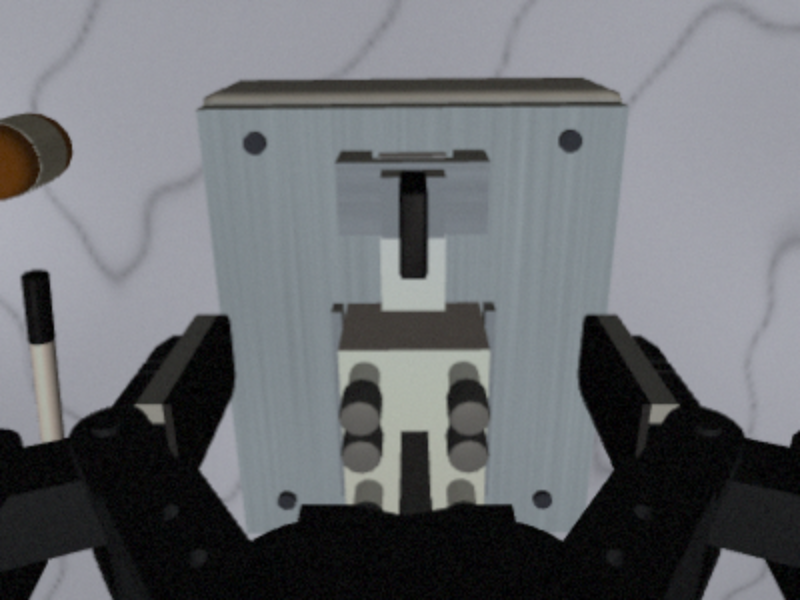

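The bar's top spans x 400–427 and y 190–277 in the doubled crop, about 2 mm to -y of the fingers' midline. I'll descend and grip it.

Emit:
step_arm(series=[[[0,0,0,0.006,0.011,0.136,0],[0,0,0,0,0,0.136,0],[0,0,0,0,0,0.136,0],[0,0,0,0,0,0.136,0],[0,0,0,0,0,0,0],[0,0,0,0,0,0,1],[0,0,0,0,0,0,1],[0,0,0,0,0,0,1],[0,0,0,0,0,0,1],[0,0,0,0,0,0,1],[0,0,0,0,0,0,1],[0,0,0,0,0,0,1]]])

```text
clock: 4.05
eef_pos: [600.5, -214.5, 123.6]
tool_rot: [-3.138, -0.0, 0.089]
force: [-1.6, 5.5, 6.3]
width: 9.1
gripper_force: 59.1
```

Emit:
step_arm(series=[[[0,0,0,0,0,-0.035,1],[0,0,0,0,0,-0.03,1],[0,0,0,0,0,-0.03,1],[0,0,0,0,0,0,1],[0,0,0,0,0,0,1]]])

```text
clock: 4.55
eef_pos: [600.2, -214.6, 135.6]
tool_rot: [-3.138, 0.001, 0.089]
force: [2.6, 5.5, -10.2]
width: 8.4
gripper_force: 58.4
```

Emit:
step_arm(series=[[[0,0,-0.18,0,0,0,1],[0,0,-0.18,0,0,0,1],[0,0,-0.18,0,0,0,1],[0,0,-0.18,0,0,0,1],[0,0,-0.18,0,0,0,1],[0,0,-0.18,0,0,0,1],[0,0,-0.18,0,0,0,1],[0,0,-0.18,0,0,0,1],[0,0,-0.1,0,0,0,1],[0,0,0,0,0,0,1]]])

```text
clock: 5.55
eef_pos: [601.0, -215.5, 135.7]
tool_rot: [3.141, -0.003, 1.3]
force: [4.3, 4.3, -10.3]
width: 8.6
gripper_force: 58.5
```

Emit:
step_arm(series=[[[0,0,0,0,0,0.015,1],[0,0,0,0,0,0.015,1],[0,0,0,0,0,0,1]]])

```text
clock: 5.85
eef_pos: [601.1, -215.6, 133.6]
tool_rot: [3.141, -0.002, 1.298]
force: [0.1, 5.2, 4.4]
width: 8.8
gripper_force: 60.6
```

Emit:
step_arm(series=[[[0,0,0,0,0,0,0.65],[0,0,0,0,0,0,0.65],[0,0,0,0,0,0,0.65],[0,0,0,0,0,0,0.65],[0,0,0,0,0,-0.1,0.65],[0,0,0,0,0,-0.25,0.65],[0,0,0,0,0,-0.25,0.65],[0,0,0,0,0,-0.2,0.5]]])

```text
clock: 6.65
eef_pos: [600.9, -217.5, 256.0]
tool_rot: [3.139, 0.0, 1.297]
force: [-0.4, -0.2, -0.2]
width: 42.1
gripper_force: 0.0
```

Emit:
step_arm(series=[[[0,0,0.18,0,0,0,0],[0,0,0.18,0,0,0,0],[0,0,0.18,0,0,0,0],[0,0,0.18,0,0,0,0],[0,0,0.18,0,0,0,0],[0,0,0.18,0,0,0,0],[0,0,0.18,0,0,0,0],[0,0,0.18,0,0,0,0],[0,0,0.1,0,0,0,0],[0,0,0,-0.245,-0.005,0,0],[0,0,0,-0.245,-0.005,0,0],[0,0,0,-0.245,-0.005,0,0]]])

```text
clock: 7.85
eef_pos: [489.2, -224.6, 253.4]
tool_rot: [3.141, -0.001, 0.088]
force: [0.3, -0.7, 0.1]
width: 85.4
gripper_force: 0.0
```

```bash
python3 - <<'E'
from h import *
p=ctrl.get_image('wrist')
s=ctrl.read_state();print(s['clock'],s['eef_pos'],s['tool_rot'])
cv2.imwrite('pics/w3.png',cv2.resize(p['img'][100:400,120:520],None,fx=2,fy=2)[:,:,::-1])
o=np.array([491.4,-224.7]);a=np.radians(5.05);u=np.array([np.cos(a),np.sin(a)]);v=np.array([-u[1],u[0]])
S=lambda x,y,z:np.r_[o+x*u+y*v,z]
print(((proj(p,[S(20,6,199),S(20,-6,199),S(-20,-6,199),S(-20,6,199),S(110,0,156)])-[120,100])*2).round().tolist())
E
```

```text
7.9 [ 481.29825876 -225.61672762  253.15116637] [-3.14041842  0.00730574  0.08370386]
[[392.0, 180.0], [427.0, 180.0], [426.0, 287.0], [393.0, 287.0], [409.0, -90.0]]
```

View pics/w3.png

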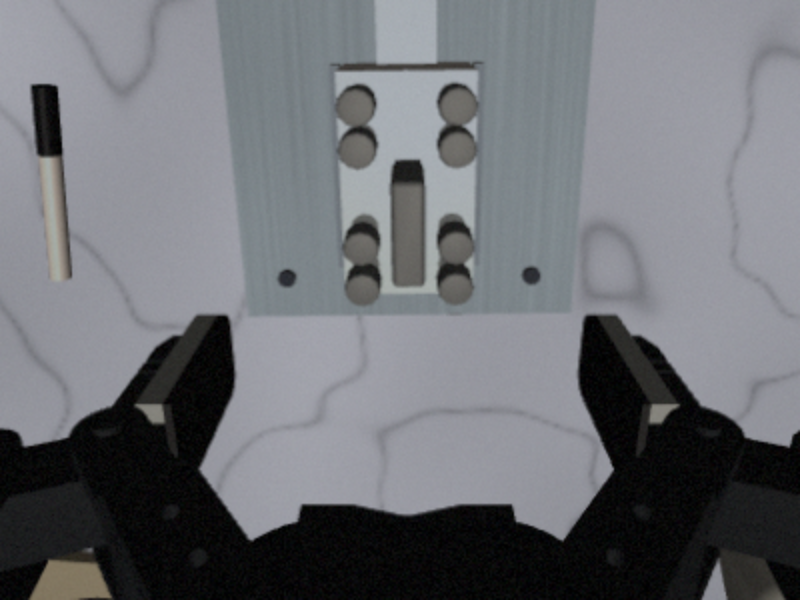

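The handle's top appears at x 391–424, y 180–287, exactly as predicted. The bar is outside this view, so I'll check it from the other cameras while the arm settles.

Emit:
step_arm(series=[[[0,0,0,0,0,0,0],[0,0,0,0,0,0,0],[0,0,0,0,0,0,0]]])

```text
clock: 8.2
eef_pos: [491.7, -224.4, 253.1]
tool_rot: [3.141, -0.002, 0.089]
force: [-0.4, 0.5, 0.2]
width: 85.4
gripper_force: 0.0
```

```bash
python3 - <<'E'
from h import *
p=ctrl.get_image('scene');q=ctrl.get_image('top')
A=cv2.resize(p['img'][130:230,150:290],(560,400),interpolation=2)
B=cv2.resize(q['img'][120:220,395:455],(240,400),interpolation=2)
cv2.imwrite('pics/s3.png',np.hstack([A,B])[:,:,::-1])
E
```

```text
(no output)
```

View pics/s3.png

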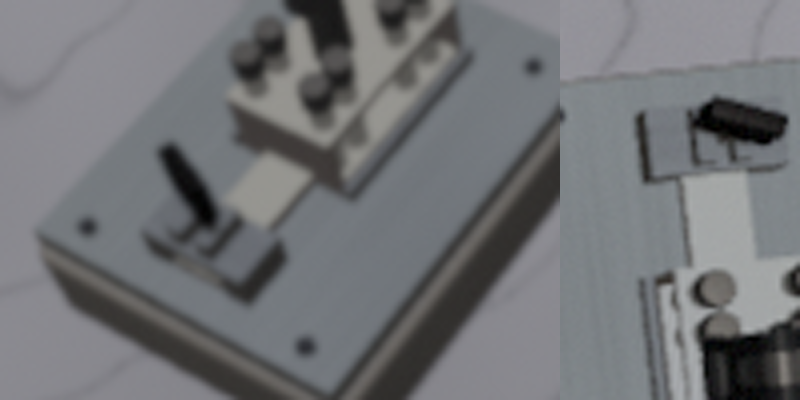

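The T-bar stands up and is turned crosswise, with the slot visible beneath it, so the plunger is latched. I'll grip the handle.

Emit:
step_arm(series=[[[0,0,0,0,0,0.147,0],[0,0,0,0,0,0.147,0],[0,0,0,0,0,0.147,0],[0,0,0,0,0,0.147,0],[0,0,0,0,0,0,0],[0,0,0,0,0,0,1],[0,0,0,0,0,0,1],[0,0,0,0,0,0,1],[0,0,0,0,0,0,1],[0,0,0,0,0,0,1],[0,0,0,0,0,0,1],[0,0,0,0,0,0,1]]])

```text
clock: 9.5
eef_pos: [490.6, -225.0, 164.9]
tool_rot: [3.141, -0.001, 0.087]
force: [-2.2, -0.4, 5.8]
width: 11.2
gripper_force: 59.5
```

Emit:
step_arm(series=[[[0,0,0,-0.03,0,0,1],[0,0,0,-0.05,0,0,1],[0,0,0,-0.05,0,0,1],[0,0,0,-0.05,0,0,1],[0,0,0,-0.05,0,0,1],[0,0,0,-0.05,0,0,1],[0,0,0,-0.05,0,0,1],[0,0,0,-0.03,0,0,1],[0,0,0,0,0,0,1]]])

```text
clock: 10.4
eef_pos: [436.2, -230.0, 164.9]
tool_rot: [3.141, -0.001, 0.087]
force: [2.2, -0.7, 7.1]
width: 11.2
gripper_force: 60.0
```

Emit:
step_arm(series=[[[0,0,0,0,0,-0.05,1],[0,0,0,0,0,-0.1,1],[0,0,0,0,0,-0.15,1],[0,0,0,0,0,-0.15,1],[0,0,0,0,0,-0.1,1],[0,0,0,0,0,0,1],[0,0,0,0,0,0,1]]])

```text
clock: 11.1
eef_pos: [434.7, -229.0, 245.8]
tool_rot: [-3.14, 0.003, 0.087]
force: [0.7, -0.2, -5.3]
width: 11.4
gripper_force: 58.8
```

```bash
python3 - <<'E'
from h import *
s=ctrl.read_state();print(s['force'],s['torque'],s['eef_pos'])
p=ctrl.get_image('top')
g=cv2.cvtColor(p['img'],cv2.COLOR_RGB2GRAY);cr=g[125:290,130:255]
cv2.imwrite('pics/t4.png',cv2.resize(cr,None,fx=3,fy=3,interpolation=2))
E
```

```text
[ 0.7455902  -0.15136602 -5.28222878] [-0.01101111  0.02176796 -0.00689827] [ 434.73612915 -228.95234879  245.8209064 ]
```

View pics/t4.png

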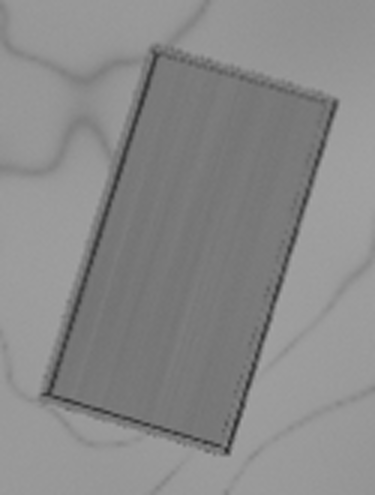

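The carrier is lifted; the force is about 5 N. The tray's inner corners in the crop are (155,50), (337,100), (228,452) and (45,395), matching the earlier fit of centre (508,245) and yaw -16.5°. I'll carry it over.

Emit:
step_arm(series=[[[0,0,0,0.018,-0.1,0,1],[0,0,0,0.036,-0.2,0,1],[0,0,0,0.054,-0.3,0,1],[0,0,0,0.054,-0.3,0,1],[0,0,0,0.054,-0.3,0,1],[0,0,0,0.054,-0.3,0,1],[0,0,0,0.054,-0.3,0,1],[0,0,0,0.054,-0.3,0,1],[0,0,0,0.054,-0.3,0,1],[0,0,0,0.054,-0.3,0,1],[0,0,0,0.054,-0.3,0,1],[0,0,0,0.035,-0.195,0,1]]])

```text
clock: 12.35
eef_pos: [478.9, 259.3, 245.1]
tool_rot: [-3.141, 0.003, 0.091]
force: [0.4, 0.0, -4.5]
width: 10.9
gripper_force: 59.0
```

Emit:
step_arm(series=[[[0,0,0.12,0,0,0,1],[0,0,0.12,0,0,0,1],[0,0,0.12,0,0,0,1],[0,0,0.12,0,0,0,1],[0,0,0,0,0,0,1],[0,0,0,0,0,0,1],[0,0,0,0,0,0,1]]])

```text
clock: 13.05
eef_pos: [480.1, 255.3, 246.2]
tool_rot: [3.141, 0.001, -0.288]
force: [-0.9, 0.7, -4.2]
width: 11.3
gripper_force: 59.2
```

Emit:
step_arm(series=[[[0,0,0,0,0,0.1,1],[0,0,0,0,0,0.2,1],[0,0,0,0,0,0.25,1],[0,0,0,0,0,0.2,1],[0,0,0,0,0,0.1,1],[0,0,0,0,0,0,1],[0,0,0,0,0,0,1]]])

```text
clock: 13.75
eef_pos: [480.9, 255.6, 119.5]
tool_rot: [-3.141, -0.0, -0.289]
force: [0.6, 0.6, -3.6]
width: 11.5
gripper_force: 59.2
```

```bash
python3 - <<'E'
from h import *
p=ctrl.get_image('scene');q=ctrl.get_image('top');s=ctrl.read_state();print(s['eef_pos'],s['tool_rot'])
A=cv2.resize(p['img'][220:390,340:510],(400,400),interpolation=2)
B=cv2.resize(q['img'][120:290,120:290],(400,400),interpolation=2)
cv2.imwrite('pics/s5.png',np.hstack([A,B])[:,:,::-1])
E
```

```text
[481.51748079 256.02793783 120.49780727] [-3.13969975e+00 -1.69999913e-03 -2.89378214e-01]
```

View pics/s5.png

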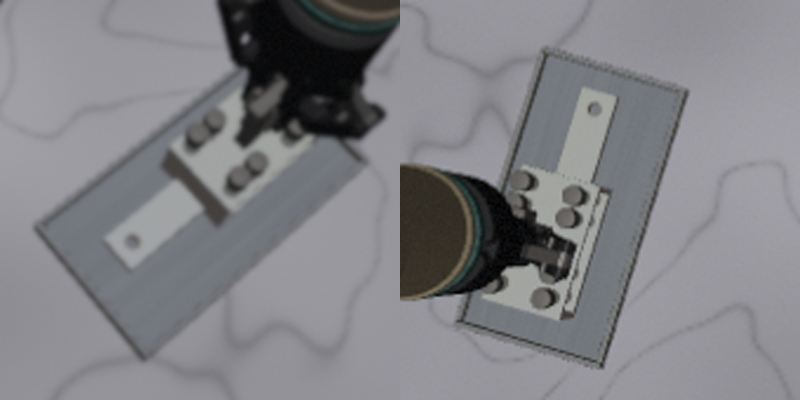

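The carrier sits over the tray, aligned with it and well inside the walls. I'll lower it slowly.

Emit:
step_arm(series=[[[0,0,0,0,0,0.06,1],[0,0,0,0,0,0.06,1],[0,0,0,0,0,0.04,1],[0,0,0,0,0,0.015,1],[0,0,0,0,0,0,1],[0,0,0,0,0,0,1]]])

```text
clock: 14.45
eef_pos: [480.7, 255.6, 93.1]
tool_rot: [-3.142, -0.0, -0.29]
force: [-0.3, -0.6, -4.7]
width: 11.4
gripper_force: 59.2
```

Emit:
step_arm(series=[[[0,0,0,0,0,0.007,1],[0,0,0,0,0,0.007,1],[0,0,0,0,0,0.005,1],[0,0,0,0,0,0.003,1],[0,0,0,0,0,0,1]]])

```text
clock: 14.95
eef_pos: [480.5, 255.6, 90.0]
tool_rot: [-3.141, -0.0, -0.29]
force: [0.1, -0.6, 0.1]
width: 10.9
gripper_force: 59.6
```

Emit:
step_arm(series=[[[0,0,0,0,0,0.004,1],[0,0,0,0,0,0,1],[0,0,0,0,0,0,0.5],[0,0,0,0,0,0,0.5],[0,0,0,0,0,0,0.3],[0,0,0,0,0,0,0.3],[0,0,0,0,0,-0.1,0.3],[0,0,0,0,0,-0.25,0.3],[0,0,0,0,0,-0.3,0.3],[0,0,0,0,0,-0.3,0.3],[0,0,0,0,0,-0.1,0.3],[0,0,0,0,0,0,0.3]]])

```text
clock: 16.15
eef_pos: [482.1, 256.4, 249.5]
tool_rot: [-3.137, -0.004, -0.29]
force: [-0.9, -0.0, -0.2]
width: 59.8
gripper_force: 0.0
```

```bash
python3 - <<'E'
from h import *
p=ctrl.get_image('scene');q=ctrl.get_image('top');s=ctrl.read_state();print(s['eef_pos'],s['force'],s['width'])
A=p['img'][110:390,150:510]
B=q['img'][110:390,130:500]
cv2.imwrite('pics/s6.png',np.hstack([A,B])[:,:,::-1])
E
```

```text
[480.0800659  255.34076064 246.14473676] [-0.83563242 -0.59619862 -0.63249069] 59.86929424078696
```

View pics/s6.png

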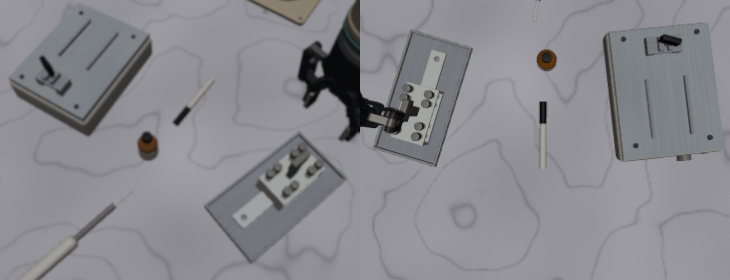

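The carrier stands flat inside the tray, the plunger is still latched open, and the bottle and marker are where they were. The gripper is clear of everything.

```bash
python3 -c "
from cell import ctrl
print(ctrl.finish_job())"
```

```text
the job is handed in; nothing more can be done
None
```

Job handed in at about 16 s: plunger latched open, carrier upright and lengthwise in the tray, bottle and marker not touched; the handover returned no verdict.

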